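Prise open the contact-tip tin with the scraper

ROBOT

A 6-joint arm with a two-finger parallel gripper is mounted at the origin on the work surface. World frame = base frame: x ahead of the robot, y to its left, z up, the work surface at z = 0. Lengths are in mm, angles in degrees, forces in N, time in s.
With the tool pointing down it reaches from about 275 to 825 mm from the base axis. Payload 5.2 kg.
Tool frame: the origin (TCP) lies between the finger pads; the fingertips stand 25 mm ahead of it and the grasp point (between the pads) lies 6 mm ahead of it; z points along the fingers, y is the line along which they close (so a half turn about z gives the same grasp; the last joint's range is limited). The gripper opens to 93 mm and grips with 3 to 60 N. Pads are 15 mm wide; open, the fingers measure 128 mm over their backs; the gripper's body (75 mm by 188 mm) begins 65 mm behind the grasp point.
Start: joints at [-75.905, 14.817, 87.949, -0, 77.235, -11.62], TCP at [238.657, -495.528, 243.653] pointing down, gripper open.
Joint ranges: [-179.93, 179.93], [-52.35, 119.4], [10.71, 147.94], [-69.91, 249.91], [12.55, 155.21], [-178.61, 178.61]. Speed limits (degrees/s): [147.25, 147.25, 180, 180, 180, 180].

INTERFACE

Orientations are given as a 3x3 rotation matrix whose columns are the frame's x, y, z axes.
In Python, from plant import ctrl, eoat, solve_ik, monitor, snapshot, camera_params, order, regions_of gives the robot as it stands. The module is installed in compiled form; this text tells all that it offers. Calls block until the motion is done:
- ctrl.reach(position, orientation): joint-space move of the TCP to a pose.
- ctrl.movel(position, attitude=None, max_speed=150): straight line of the TCP; attitude=None keeps the orientation; max_speed is the mean speed in mm/s.
- ctrl.set_joints(angles): joint-space move.
- eoat.move_gripper(opening, grasp_force=None): finger opening in mm; grasp_force is the grip in N (None keeps the last); returns when the fingers have stopped.
- ctrl.hold(seconds).
- solve_ik(position, orientation): joint angles nearest the present ones, or None.
- monitor.read_state(): the state.
- snapshot(name): name is "scene" or "top" or "wrist"; returns (picture, depth): 420x560x3 uint8, red, green, blue; 420x560 float32, mm along the optical axis (not along the pixel's ray), 0 where there is no reading.
- camera_params(name): a dict with "intrinsics" (3x3 intrinsics, pixels), "R" (3x3) and "t" (3): a world point X has camera coordinates R X + t. Camera axes: x right, y down, z forward; pixel columns grow to the right and rows downward; lengths in mm; the calibration is good to about 2 mm. A picture is of the moment at which its call begins: read the wrist's pose just before it. camera_params takes no time and is no camera call; for the wrist camera it gives the pose at the moment of the call.
A pose or a line that the arm cannot do raises ctrl.PlanningError and nothing moves.
- order.close_job(): hands the job in; it is judged then, once.
Trained networks look in the newest picture that a camera, given by its name, has taken for a name from the list of things; names that differ only in an ending like _2 or _b are one class to them, and where a whole thing is asked for, a point or a joint stands for the part that bears it (a point fixed in the world has none). Each returns a list of dicts, best first, with "score" (0 to 1); they miss things now and then, are a little off and sometimes report something else, mostly with a low value. They report only what shows in the picture. A call takes as long as a camera call. They do not tell look-alikes from the thing itself.
- regions_of(camera, target): "region" (420x560 bool, what is visible of it) and "location" ([column, row] in pixels, amid what is visible of it).
The state is a dict: "clock": time; "joint_pos": joint angles; "joint_velocities": joint speeds; "joint_torque": joint torques, N m; "position": TCP position; "tool_rot": TCP orientation; "ft_force": force on the tool from outside, world axes, zero at the start; "ft_torque": the same for the moment, N m; "finger_gap": finger opening in mm; "finger_force": force on a finger pad.
Only numpy, scipy, OpenCV 4.12 (cv2) and the standard library are available. Lean on these libraries where they do the work, as an engineer would, in place of code of your own. Each camera call takes 0.05 s, during which the arm holds its last target. There are 200 camera calls.

TASK

Pick up the flat-bladed scraper, put its blade through the slot under the front edge of the grey tin's hinged cover and lever the cover up until it stands at least 45 degrees open, touching the tin with the scraper only. Then lay the scraper flat on the bench without dropping it, leave the cover open, and do not disturb the awl, the wire brush or the pipe collar.

Things in the scene. Friction and masses are not known exactly. Their poses are not given: they have to be found in the camera images.
- scraper: loose flat scraper, 160 g, lying flat, blade away from the robot. Wooden handle 100 long (x -70 to 30), 26 wide, 32 high; steel blade 30 wide, 3 thick, its middle 16 above the underside, from x 30 to its square tip at x 120. Origin: underside of the handle, 50 ahead of its rear end, near the balance point: grip here, across the 26 mm width. +x along the blade to the tip, +z up
- case: grey steel tin of contact tips, bolted to the bench, 110 (x) x 150 (y) x 70 high, walls 5, with a hinged cover on top. Origin: centre of its underside; the -x front faces roughly towards the robot, +x points to the hinged back, +z up. The tips inside reach z 37; small bolt lugs stand out 18 at either side
- slot (a point): slot in the middle of the tin's front wall, just under the cover and open to the front: 80 wide, 22 high (sill 48, cover 70 above the bench). This point: its centre, on the wall's outer face, 59 above the bench and 55 in front of the tin's centre. +x points straight into the tin
- lid (a joint): the tin's cover, a plate 5 thick, 154 wide (70 to 75 above the bench), hinged along the tin's back top edge (case x 55, z 70), overhanging the front by 12. Angle in rad: 0 shut, growing as the front edge rises, to 1.9; starts at 0 to 0.05. Weighs 120 g; its stiff hinge (0.1 N m) keeps it where it is left; about 2 N of lift at the front raises it
- awl: bystander: awl with the same kind of wooden handle, 100 x 28 x 28, but a round steel spike 9 thick and 90 long. Origin: underside of the handle, 50 from its rear end; +x to the point. Loose, leave alone
- brush: bystander: wire brush, 210 long, 34 wide, 43 high, wooden back on top, dark bristles below, standing out a little at either side. Origin: at the bench under its middle, +x to the bristle end. Loose, leave alone
- collar: bystander: short piece of steel pipe standing on end, 70 across, 55 high. Origin: centre of its underside. Loose, leave alone
Things that resemble listed ones, but are neither listed nor needed, are in the scene too. What is shaped like the scraper but green is not meant.

How it is judged:
By the outcome, as a careful person would: the job done as asked, in the order asked, and still so for the second after the job is handed in, with the robot touching nothing.
It also fails if it takes over 54 s, if anything falls off the work surface, if the arm or the gripper's body presses on something with over 40 N, if the wrist force passes 120 N, or if a joint passes its speed limit or range.

## Working session

There is one attempt and no reset: what is moved stays moved. The work goes in short steps, each a Python script; the robot and the scene stay as the last script left them, time stands still between calls to the robot, and variables do not carry over. Pictures are saved under pics/ and viewed, at most 10 in all, crops included, and the job is handed in when it is done.

```bash
mkdir -p pics; cat > h.py <<'E'
import numpy as np, cv2
from plant import *
def world(cam,uv,d):
    p=camera_params(cam);K=np.array(p["intrinsics"]);uv=np.atleast_2d(uv).astype(float);d=np.atleast_1d(d)
    c=np.c_[(uv[:,0]-K[0,2])/K[0,0],(uv[:,1]-K[1,2])/K[1,1],np.ones(len(uv))]*d[:,None]
    return (c-np.array(p["t"]))@np.array(p["R"])
def pts(cam,mask,D):
    r,c=np.nonzero(mask&(D>0)); return world(cam,np.c_[c,r],D[r,c])
def save(n,im): cv2.imwrite(f"pics/{n}.png",im[:,:,::-1])
E
python3 - <<'E'
from h import *
ims=[]
for cam in ("top","scene"):
    im,D=snapshot(cam);save(cam,im);np.savez(f"{cam}.npz",im=im,D=D)
    for t in ("scraper","case","slot","lid","awl","brush","collar"):
        for r in regions_of(cam,t):
            if r["score"]<.2: continue
            P=pts(cam,r["region"],D)
            im_c=im[r["region"]].mean(0).astype(int)
            if len(P):
                m=P[:,:2].mean(0); rect=cv2.minAreaRect(P[:,:2].astype(np.float32))
                print(cam,t,round(r["score"],2),np.round(r["location"]),im_c,np.round(np.median(P,0)),"rect",np.round(rect[0]),np.round(rect[1]),round(rect[2],1),"zmax",round(np.percentile(P[:,2],98)))
print(monitor.read_state()["clock"])
E
```

```text
top scraper 0.84 [226. 221.] [161 139 116] [463. 137.  26.] rect [465. 138.] [195.  30.] 14.1 zmax 37
top case 0.96 [318. 160.] [130 128 124] [ 650. -158.   77.] rect [ 663. -163.] [187. 146.] 66.1 zmax 85
top slot 0.75 [324. 162.] [130 128 124] [ 651. -158.   77.] rect [ 664. -162.] [187. 146.] 65.9 zmax 85
top slot 0.3 [221. 227.] [160 138 114] [457. 136.  24.] rect [463. 138.] [191.  33.] 14.8 zmax 37
top lid 0.61 [322. 158.] [132 131 127] [ 653. -158.   78.] rect [ 664. -164.] [157. 145.] 64.5 zmax 85
top awl 0.68 [147. 220.] [140  99  63] [466. 359.  26.] rect [478. 366.] [130.  36.] 13.7 zmax 33
top collar 0.69 [320. 159.] [132 131 126] [ 654. -158.   78.] rect [ 666. -162.] [167. 150.] 66.1 zmax 85
top collar 0.54 [409. 167.] [88 84 74] [ 620. -408.   34.] rect [ 618. -407.] [62. 72.] 45.5 zmax 58
scene scraper 0.82 [332. 212.] [84 69 57] [467. 134.  20.] rect [469. 138.] [189.  30.] 13.8 zmax 34
scene scraper 0.58 [344. 144.] [39 67 36] [237. 237.  19.] rect [237. 265.] [204.  55.] 87.8 zmax 34
scene case 0.95 [235. 298.] [80 77 74] [ 677. -159.   78.] rect [ 661. -161.] [191. 166.] 85.8 zmax 82
scene slot 0.94 [237. 298.] [80 77 73] [ 677. -158.   78.] rect [ 641. -153.] [195. 174.] 64.8 zmax 82
scene lid 0.88 [235. 292.] [87 84 80] [ 663. -157.   79.] rect [ 634. -159.] [179. 169.] 65.4 zmax 82
scene awl 0.76 [414. 200.] [80 60 44] [486. 359.  20.] rect [502. 372.] [212.  53.] 6.3 zmax 30
scene brush 0.56 [384. 218.] [64 46 32] [529. 247.  39.] rect [499. 260.] [223.  58.] 10.3 zmax 45
scene collar 0.77 [117. 308.] [61 57 50] [ 625. -408.   31.] rect [ 610. -417.] [107.  72.] 35.4 zmax 57
0.8
```

View pics/top.png

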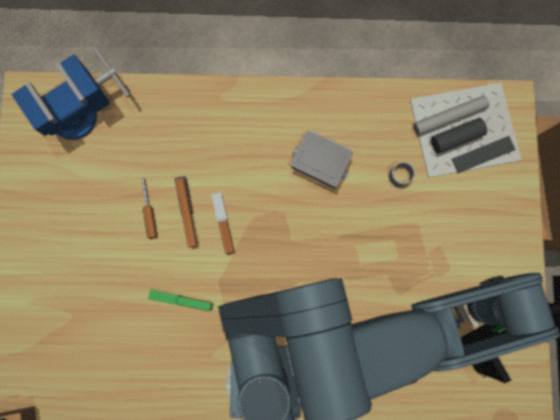

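View pics/scene.png

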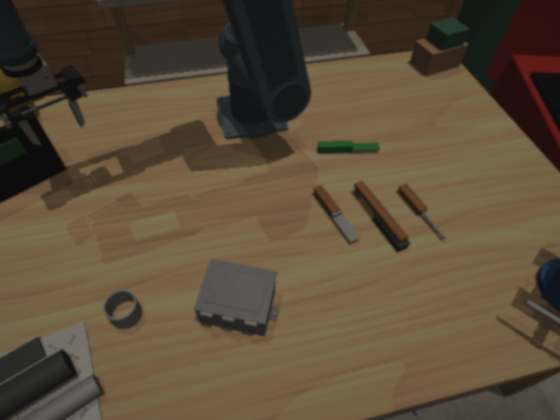

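Candidates in the top picture are the brown handle with a flat bright blade at (226,221), the green look-alike at (180,300), the awl with its thin spike at (148,220), and the brush at (187,212). By the description, (226,221) is the scraper. The tin is at (320,160) with its front edge running (292,168)–(336,188). In the scene view the hinge blocks are on the far side, around (235,318). Next I'll move over the scraper and check it close up.

```bash
cat >> h.py <<'E'
def down(yaw):  # tool z down, tool x along yaw
    a=np.radians(yaw);x=np.array([np.cos(a),np.sin(a),0]);z=np.array([0,0,-1.]);return np.c_[x,np.cross(z,x),z]
def look(n,targets):
    im,D=snapshot("wrist");save(n,im);np.savez(f"{n}.npz",im=im,D=D,**{k:np.array(v) for k,v in camera_params("wrist").items()})
    out={}
    for t in targets:
        R=regions_of("wrist",t)
        for r in R[:2]:
            P=pts("wrist",r["region"],D);out.setdefault(t,[]).append(P)
            rect=cv2.minAreaRect(P[:,:2].astype(np.float32))
            print(t,round(r["score"],2),np.round(r["location"]),"rect",np.round(rect[0],1),np.round(rect[1],1),round(rect[2],1),"z",np.round(np.percentile(P[:,2],[2,50,98]),1))
    return im,D,out
E
python3 - <<'E'
from h import *
p=camera_params("wrist");s=monitor.read_state()
C=-np.array(p["R"]).T@np.array(p["t"])
print("cam in tool",np.round(s["tool_rot"].T@(C-s["position"]) if hasattr(s["tool_rot"],"T") else np.array(s["tool_rot"]).T@(C-np.array(s["position"]))),"\n",np.round(np.array(p["R"])@np.array(s["tool_rot"]),2))
for y in (14,194):
    q=solve_ik([620,-145,260],down(y-38)); print(y,np.round(q) if q is not None else None, np.round(solve_ik([455,135,260],down(y))))
print(s["clock"],s["tool_rot"])
E
```

```text
cam in tool [  75.   -0. -141.] 
 [[ 0.    1.   -0.  ]
 [-0.96  0.   -0.27]
 [-0.27  0.    0.96]]
14 [-23.  23.  74.  -0.  83.  91.] [ 3.  6. 96. -0. 77. 79.]
194 [-23.  23.  74.  -0.  83. -89.] [   3.    6.   96.   -0.   77. -101.]
0.8 [[ 9.00958344e-01  4.33905592e-01 -2.87362617e-05]
 [ 4.33905591e-01 -9.00958344e-01 -1.71496345e-05]
 [-3.33314971e-05  2.98228170e-06 -9.99999999e-01]]
```

```bash
python3 - <<'E'
from h import *
try:
    ctrl.reach([560,-120,300],down(-24))
    im,D,o=look("tin",["lid"])
    ctrl.reach([440,130,260],down(14))
    im,D,o=look("scr",["scraper"])
    P=o["scraper"][0]
    H=P[P[:,2]>27];r=cv2.minAreaRect(H[:,:2].astype(np.float32));print("handle",r)
    u=np.array([np.cos(np.radians(14)),np.sin(np.radians(14))]);t=P[:,:2]@u
    print("along",np.percentile(t,[0,1,99,100]),"handle along",np.percentile(H[:,:2]@u,[1,99]))
except Exception as e: print(repr(e))
print(monitor.read_state()["clock"])
a=cv2.imread("pics/tin.png");b=cv2.imread("pics/scr.png")
cv2.imwrite("pics/both.png",cv2.resize(np.hstack([a,b]),(800,300)))
E
```

```text
lid 0.59 [271.  68.] rect [ 659.5 -148.6] [171.9 128.9] 64.9 z [74.1 78.2 81. ]
scraper 0.96 [ 94. 298.] rect [233.4 259.3] [186.6  30.9] 79.0 z [ 3.8 16.9 18.9]
scraper 0.77 [280. 138.] rect [468.1 138.8] [188.4  30.6] 13.4 z [15.5 18.5 32.8]
handle ((206.63946533203125, 171.1812744140625), (2.4686384201049805, 3.658541679382324), 16.404584884643555)
along [240.63180506 243.19258889 340.0139876  341.39954456] handle along [240.66149046 243.22061918]
3.8917
```

View pics/both.png

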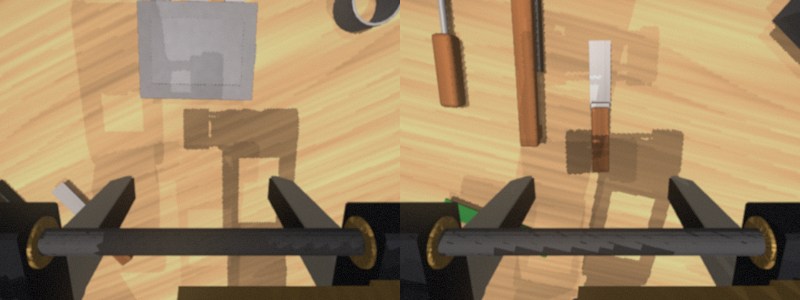

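The left picture shows the tin's cover, front edge along row 97 and spanning columns 140–252. The right picture shows the brown scraper from (600,42) at the blade tip to (600,170) at the rear. The green one is at the lower left and is rejected.

```bash
python3 - <<'E'
from h import *
z=np.load("tin.npz");K=z["intrinsics"];D=z["D"];r,c=np.nonzero(D>0)
X=np.c_[(c-K[0,2])/K[0,0],(r-K[1,2])/K[1,1],np.ones(len(r))]*D[r,c][:,None]
P=(X-z["t"])@z["R"]
L=P[(P[:,2]>66)&(P[:,2]<95)&(P[:,0]>540)&(np.hypot(P[:,0]-660,P[:,1]+160)<140)]
best=None
for yaw in np.arange(-30,-18,.25):
    a=np.radians(yaw);u=np.array([np.cos(a),np.sin(a)]);v=np.array([-u[1],u[0]])
    s=L[:,:2]@u;t=L[:,:2]@v
    b=np.round(t/4); m=np.array([s[b==k].min() for k in np.unique(b) if (b==k).sum()>60]); m=m[2:-2]
    e=np.std(m)
    if best is None or e<best[0]: best=(e,yaw,np.median(m),np.percentile(t,.5),np.percentile(t,99.5))
e,yaw,f,t0,t1=best;a=np.radians(yaw);u=np.array([np.cos(a),np.sin(a)]);v=np.array([-u[1],u[0]])
print(best,"width",t1-t0); 
s=L[:,:2]@u
for k in range(0,120,20):
    q=L[(s>f+k)&(s<f+k+20)];print(k,len(q),np.round(np.median(q[:,2]),1),end="; ")
C=u*(f+67)+v*(t0+t1)/2; print("\ncase centre",C)
B=P[(abs(P[:,2])<8)&(P[:,0]>400)&(P[:,0]<560)&(abs(P[:,1]+60)<60)];print("bench z",np.median(B[:,2]))
E
```

```text
(np.float64(0.31375941740612484), np.float64(-25.25), np.float64(602.6142553240002), np.float64(62.127472236043175), np.float64(214.144954105195)) width 152.01748186915182
0 3281 79.6; 20 3438 79.7; 40 3575 78.9; 60 3739 78.0; 80 3875 77.0; 100 3989 75.2; 
case centre [ 664.56064908 -160.69850034]
bench z -0.3720428484233777
```

```bash
cat >> h.py <<'E'
C=np.array([664.6,-160.7]);Y=-25.25;ZG=28.5
def tip(xc,zb,yc=0,L=120):  # TCP position for blade tip at case x, blade mid z
    a=np.radians(Y);u=np.array([np.cos(a),np.sin(a)]);v=np.array([-u[1],u[0]])
    return np.r_[C+u*(xc-L)+v*yc, ZG-16+zb]
E
python3 - <<'E'
from h import *
try:
    eoat.move_gripper(75)
    ctrl.reach([443.8,133,90],down(13.4))
    ctrl.movel([443.8,133,ZG],max_speed=60)
    eoat.move_gripper(15,55); s=monitor.read_state();print(s["finger_gap"],s["finger_force"],s["ft_force"],s["position"])
    ctrl.movel([443.8,133,160],max_speed=100)
    ctrl.reach(tip(-110,140),down(Y))
    ctrl.movel(tip(-95,59),max_speed=120)
    s=monitor.read_state();print(s["finger_gap"],s["finger_force"],s["ft_force"],s["ft_torque"],s["position"],tip(-95,59))
    im,D,o=look("pre",["scraper","lid"])
    snap,_=snapshot("scene");cv2.imwrite("pics/pre2.png",np.hstack([cv2.resize(im[:,:,::-1],(400,300)),cv2.resize(snap[200:350,150:350,::-1],(400,300))]))
    P=pts("wrist",(D>0),D)
    a=np.radians(Y);u=np.array([np.cos(a),np.sin(a)]);v=np.array([-u[1],u[0]])
    Q=np.c_[(P[:,:2]-C)@u,(P[:,:2]-C)@v,P[:,2]]
    for x in range(-185,-65,10):
        q=Q[(abs(Q[:,0]-x)<5)&(abs(Q[:,1])<30)&(Q[:,2]>40)&(Q[:,2]<95)]
        if len(q): print(x,len(q),np.round([q[:,1].min(),q[:,1].max(),np.median(q[:,2])],1))
except Exception as e: print(repr(e))
print(monitor.read_state()["clock"])
E
```

```text
25.88902066808658 54.78954613208771 [ 0.21426416 -0.08396344  0.0706389 ] [443.8543165  132.95396781  28.49904789]
24.92198319156832 54.79077100753784 [-0.09996454  0.42901042 -2.65228687] [-0.00328762 -0.06895526 -0.03542902] [470.53001665 -68.6404772   71.95167281] [470.14214373 -68.98772092  71.5       ]
scraper 0.6 [280. 161.] rect [496.3 -80.6] [ 30.2 171.8] 65.7 z [60.  61.8 76.3]
-185 1817 [-14.2  15.7  72.9]
-175 1950 [-14.1  15.8  61.3]
-165 1664 [-14.3  15.9  61.1]
-155 1754 [-14.1  16.1  61.1]
-145 1818 [-13.8  16.2  61.2]
-135 1928 [-13.7  16.3  61.2]
-125 2059 [-13.6  16.5  61.2]
-115 2174 [-13.5  16.6  61.2]
-105 2103 [-13.2  16.9  61.2]
10.4583
```

View pics/pre2.png

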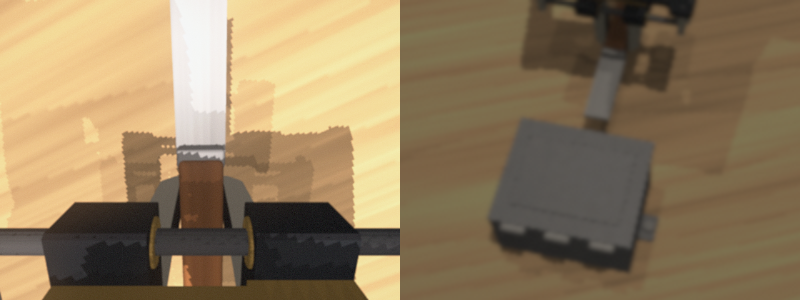

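The left picture shows the scraper held straight, blade along columns 172–228. The right picture shows the blade tip at (597,120), just in front of the middle of the tin's front edge. Next: insert and lever.

```bash
python3 - <<'E'
from h import *
def st(n):
    s=monitor.read_state();print(n,np.round(s["ft_force"],1),np.round(s["ft_torque"],2),np.round(s["finger_gap"],2),round(s["clock"],2));return s
try:
    ctrl.movel(tip(-60,58.5),down(Y),max_speed=60);st("edge")
    ctrl.movel(tip(-22,58.5),max_speed=50);s=st("in")
    f0=np.array(s["ft_force"])
    for th in (6,12,20,28,36,44,52,60,66):
        t=np.radians(th);ctrl.movel(tip(55-78*np.cos(t),69+78*np.sin(t)),max_speed=45);s=st(th)
        if np.linalg.norm(np.array(s["ft_force"])-f0)>20: print("stop");break
        if th==20:
            im,_=snapshot("scene");b=im
    im,_=snapshot("scene");w,D=snapshot("wrist");np.save("levD.npy",D)
    cv2.imwrite("pics/lev.png",np.hstack([cv2.resize(x[...,::-1],(400,300)) for x in (w,im[180:330,150:350])]))
except Exception as e: print(repr(e))
E
```

```text
edge [-0.3  0.7 -1.8] [ 0.08 -0.01  0.02] 25.75 11.19
in [-0.5 -0.1 -2. ] [ 0.02 -0.   -0.05] 25.2 12.1
6 [ 0.  -0.3 -1.7] [ 0.06 -0.01 -0.04] 25.81 12.67
12 [-0.1 -0.3 -1. ] [0.09 0.07 0.01] 25.69 13.0
20 [-0.1  0.3 -2.4] [ 0.03 -0.01  0.04] 25.49 13.39
28 [-0.2  0.5 -2. ] [0.11 0.03 0.02] 25.92 13.83
36 [-0.1  1.5 -2.3] [ 0.04 -0.02 -0.02] 25.65 14.22
44 [ 0.3  0.  -1.3] [ 0.01  0.02 -0.01] 25.59 14.62
52 [ 0.4 -0.1 -0.9] [ 0.07 -0.03  0.  ] 25.54 15.01
60 [ 0.7  0.7 -2.3] [ 0.07 -0.05  0.01] 25.76 15.4
66 [-0.1  0.9 -1.5] [-0.02  0.02 -0.08] 25.61 15.73
```

View pics/lev.png

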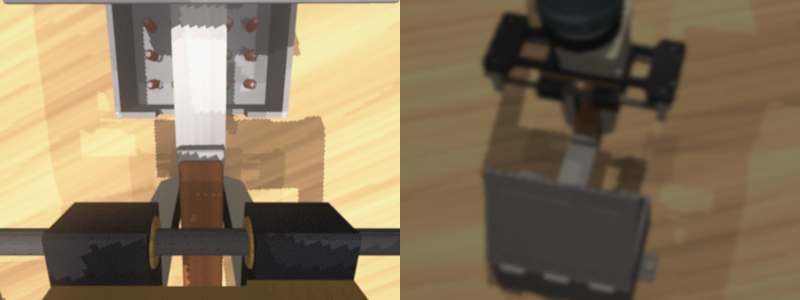

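The left picture shows the tin's inside with the tips, and the blade at columns 172–228 under the raised cover. The right picture shows the cover swung up. I'll withdraw and measure the angle.

```bash
python3 - <<'E'
from h import *
try:
    t=np.radians(66);ctrl.movel(tip(55-78*np.cos(t)-20,69+78*np.sin(t)-2),max_speed=50)
    ctrl.movel(tip(-120,140),max_speed=120)
    for cam in ("scene","top"):
        im,D=snapshot(cam);save("after_"+cam,im)
        P=pts(cam,D>0,D);a=np.radians(Y);u=np.array([np.cos(a),np.sin(a)]);v=np.array([-u[1],u[0]])
        Q=np.c_[(P[:,:2]-C)@u,(P[:,:2]-C)@v,P[:,2]]
        q=Q[(abs(Q[:,1])<65)&(Q[:,2]>85)&(Q[:,2]<215)&(Q[:,0]>-75)&(Q[:,0]<80)]
        for z in range(85,215,10):
            k=q[(q[:,2]>z)&(q[:,2]<z+10)]
            if len(k)>10: print(cam,z+5,len(k),np.round(np.percentile(k[:,0],[10,50,90]),1))
except Exception as e: print(repr(e))
print(monitor.read_state()["clock"])
E
```

```text
scene 90 207 [50.3 51.8 53.5]
scene 100 246 [46.3 48.3 50.3]
scene 110 254 [41.6 43.9 46.1]
scene 120 267 [37.3 39.5 41.8]
scene 130 259 [33.  35.1 37.5]
scene 140 276 [28.7 31.  33. ]
scene 150 272 [24.5 26.7 28.8]
scene 160 289 [19.9 22.3 24.5]
scene 170 320 [14.8 17.1 20.1]
scene 180 352 [ 8.2 12.  14.3]
scene 190 15 [ 9.7 11.2 11.8]
top 100 17 [42.4 43.5 45.1]
top 110 14 [38.5 39.7 41. ]
top 120 13 [33.9 35.7 36.9]
top 130 20 [29.1 30.8 33. ]
top 140 18 [25.3 26.7 28.9]
top 150 16 [20.7 22.2 24.3]
top 160 33 [15.5 16.8 19.5]
top 170 24 [11.4 13.  15.3]
top 180 81 [2.8 6.  8. ]
top 190 16 [2.5 3.5 6.3]
17.6583
```

Cover is at about 66°. Now lay the scraper down.

```bash
python3 - <<'E'
from h import *
try:
    p=[420,60]
    ctrl.reach([*p,130],down(0))
    ctrl.movel([*p,36],down(0),max_speed=90)
    im,D=snapshot("wrist");P=pts("wrist",D>0,D)
    for x in range(455,545,12):
        q=P[(abs(P[:,0]-x)<6)&(abs(P[:,1]-60)<12)];print(x,np.round(np.median(q[:,2]),1),end="; ")
    print()
    for z in (32,30,29,28.5,28.2):
        ctrl.movel([*p,z],max_speed=15);s=monitor.read_state();print(z,np.round(s["position"][2],2),np.round(s["ft_force"],1))
        if s["ft_force"][2]>4: break
    eoat.move_gripper(40);ctrl.hold(.3)
    z=s["position"][2];ctrl.movel([*p,z+110],max_speed=80)
    ctrl.movel([p[0]-60,p[1],z+180],max_speed=120)
    w,D,o=look("laid",["scraper"]);sc,_=snapshot("scene")
    cv2.imwrite("pics/fin.png",np.hstack([cv2.resize(x[...,::-1],(400,300)) for x in (w,sc)]))
except Exception as e: print(repr(e))
print(monitor.read_state()["clock"])
E
```

```text
455 108.8; 467 25.3; 479 25.4; 491 25.4; 503 25.4; 515 25.4; 527 25.4; 539 25.2; 
32 31.96 [ 0.5  0.  -1.7]
30 29.87 [ 0.7  0.2 -2.4]
29 28.95 [-0.6 -0.6 -0.8]
28.5 28.54 [-0.5 -0.4 -2. ]
28.2 28.49 [-1.8  0.6  4.6]
scraper 0.87 [282.  90.] rect [433.9  60.4] [170.   29.9] 1.3 z [15.5 29.3 32.6]
scraper 0.74 [ 27. 295.] rect [238.5 324.4] [72.5 44.6] 80.2 z [15.2 17.  18.4]
24.2917
```

View pics/fin.png

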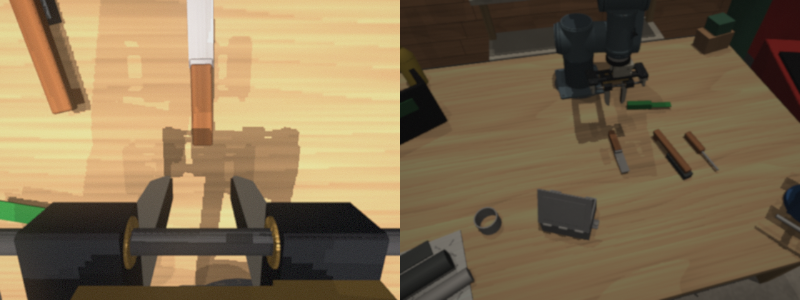

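The left picture shows the scraper flat on the bench, rear at (202,145), with the gripper clear of it. The right picture shows the cover open at (567,212), and the collar, brush and awl in place.

```bash
python3 -c "
from h import *
print(order.close_job())"
```

```text
the job is handed in; nothing more can be done
None
```

Job handed in at about 24 s on the robot clock: the cover was levered to about 66° with the scraper and stayed open, the scraper lies flat on the bench, and the awl, brush and collar look undisturbed in the last picture.

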